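# Refit the extractor's filter cassette and lock it

### The arm

A 7-joint arm with a two-finger parallel gripper is mounted at the origin on the work surface. World frame = base frame: x ahead of the robot, y to its left, z up, the work surface at z = 0. Lengths are in m, angles in rad, forces in N, time in s.
With the tool pointing down it reaches from about 0.425 to 0.95 m from the base axis. Payload 4.7 kg.
Tool frame: the origin (TCP) lies midway between the tips of the shut fingers; the grasp point (between the pads) lies 19 mm behind it; z points along the fingers, y is the line along which they close (so a half turn about z gives the same grasp; the last joint's range is limited). The gripper opens to 85 mm and grips with 20 to 120 N. Pads are 22 mm wide; open, the fingers measure 114 mm over their backs; the gripper's body (76 mm by 85 mm) begins 54 mm behind the grasp point. The pads swing forward as they close: fully open they stand 13 mm farther back than shut.
Start: joints at [-1.194, 0.469, -0.049, 1.532, 0.024, 1.141, -0.082], TCP at [0.266, 0.62, 0.231] pointing down, gripper open.
Joint ranges: [-2.59, 2.59], [-0.33, 1.99], [-1.39, 1.29], [0.1, 2.45], [-1.04, 4.18], [0.21, 1.99], [-2.66, 2.66]. Speed limits (rad/s): [2.57, 2.57, 3.14, 3.14, 3.14, 3.14, 3.14].

### API

Orientations are given as a 3x3 rotation matrix whose columns are the frame's x, y, z axes.
In Python, from plant import r, eyes gives the robot as it stands.
- The arm moves only by the tool jog_arm, never from a script. Its argument "increments" is one flat list of numbers, 7 for each row, row after row: the shift along the tool's x, y, z in cm, then the turn, a rotation vector about the tool's x, y, z in degrees, then the finger opening in cm, from 0 to 8.54. In form: [dx, dy, dz, ax, ay, az, hand, dx, dy, dz, ax, ay, az, hand, ...]. A call has 1 to 12 rows; each row shifts and turns the commanded pose from where the row before left it, along the tool's axes as they then stand; what a row does not reach is not made up. A row lasts 1/10 s, in which the tool goes at most 50 mm and 8.59 degrees, less where a joint would pass 70% of its speed; a pose out of reach is approached as far as the arm can. A call is refused whole if a number of a shift passes 5 or a number of a turn 8.59, either way. A call with a gripper value outside its range is refused whole. The fingers move at their own pace and stop on an object; "force" is the grip in N (left out, the last holds). Time passes only in rows, so rows that do not move let the fingers close. It gives the time, the measured TCP pose, the force, the opening and the grip force at its end, in the units of the state.
- r.get_obs(): the state, without advancing time (a new reading comes with each control period).
- eyes.camera(name): name is "scene" or "top" or "wrist"; returns (picture, depth): 400x640x3 uint8, red, green, blue; 400x640 float32, m along the optical axis (not along the pixel's ray), 0 where there is no reading.
- eyes.camera_params(name): a dict with "K" (3x3 intrinsics, pixels), "k1" (the pictures are not rectified: a ray, as slopes to the right and down, at radius r is drawn at 1 + k1 r^2 times it, then the intrinsics apply), "R" (3x3) and "t" (3): a world point X has camera coordinates R X + t; the wrist camera has in their place "mount" (4x4, takes a point from camera to tool coordinates, whose origin is the TCP and whose axes are the flange's). Camera axes: x right, y down, z forward; pixel columns grow to the right and rows downward; lengths in m; the calibration is good to about 2 mm. A picture is of the moment at which its call begins: read the wrist's pose just before it. camera_params takes no time and is no camera call.
- r.sign_off(): hands the job in; it is judged then, once.
Trained networks look in the newest picture that a camera, given by its name, has taken for a name from the list of things; names that differ only in an ending like _2 or _b are one class to them, and where a whole thing is asked for, a point or a joint stands for the part that bears it (a point fixed in the world has none). Each returns a list of dicts, best first, with "conf" (0 to 1); they miss things now and then, are a little off and sometimes report something else, mostly with a low value. They report only what shows in the picture. A call takes as long as a camera call. They do not tell look-alikes from the thing itself.
- eyes.boxes_of(camera, query): "at" ([x, y, z] in m, in world coordinates, good to about 4 mm: the middle of the surface that is visible of it).
- eyes.silhouettes(camera, query): "mask" (400x640 bool, what is visible of it).
- eyes.place_of(camera, query): "at" ([x, y, z] in m, in world coordinates, good to about 4 mm: a listed point, or the origin of a listed thing).
The state is a dict: "time_s": time; "qpos": joint angles; "qvel": joint speeds; "joint_torque": joint torques, N m; "position": TCP position; "tcp_rot": TCP orientation; "wrist_force": force on the tool from outside, world axes, zero at the start; "moment": the same for the moment, N m; "gripper_width": finger opening in m; "finger_force": force on a finger pad.
Only numpy, scipy, OpenCV 4.12 (cv2) and the standard library are available. Lean on these libraries where they do the work, as an engineer would, in place of code of your own. Each camera call takes 0.05 s, during which the arm holds its last target. There are 200 camera calls.

### The job

Put the filter cassette back in the bench extractor: stand it upright in the open bay with its foot down in the bottom channel and its ribbed side leaning flat back against the grille. Then turn the steel turnbutton on top of the extractor fully round to its stop, so that its wing lies straight across the cassette's top edge and locks it in. Leave the tub, bottle and brush cup where they stand.

Things in the scene. Friction and masses are not known exactly. Their poses are not given: they have to be found in the camera images.
- cassette: Loose filter cassette: flat grey plastic frame 140 wide (its x), 170 long (y), 22 thick (z), black foam inside, 0.15 to 0.3 kg. It starts flat on the bench, ribbed side up, y roughly towards the chest. Origin: centre of the smooth face (the underside as it lies); z points out of the ribbed side. Both 140 mm ends are alike: either may be the top. Outer frame bars 14 wide
- cassette_spine (a point): Middle of the central spine's top, on the ribbed side, 22 from the smooth face. The spine is 12 wide and runs the full length (y), flush with the frame. On each side of it are windows 50 wide in which the foam lies 14 lower (8 above the smooth face). Cross-bars 6 thick cross the windows at y = -40 and +40 with their tops 2 below the frame's
- cassette_mid (a point): Centre of the cassette's thickness, 11 mm from its origin along z
- extractor: White and grey bench fume extractor, fixed, 210 wide (its y), 205 deep (its x), roughly facing +y (its -x side is the front, with the open filter bay). Origin: centre of its base on the bench. Its flat deck is 196 above the bench, from x = -4 to +102; an exhaust duct leaves at the rear
- notch (a point): Middle of the finger notch, at deck height: a cut 72 wide, 46 deep front to back and 57 down, in the front middle of the deck, just behind the cassette's top edge, so that the edge can be held between two fingers while the cassette is put in
- grille: The extractor's bay, leaning back 15 degrees. Origin: bottom centre of the grille, on the channel floor, 33 above the bench. x points into the machine, square to the grille; y across; z up the slope. Grille: plane x = 0, up to z = 116 (166 at the sides). Channel floor z = 0; its front lip, at x = -32, is 22 high. Side cheeks, 140 high, stand 150 apart (y = -75 to +75)
- seat (a point): Fixed point in the bay where the cassette's centre (cassette_mid) is when it is home: 11 in front of the grille, 85 up the slope. The ribbed side then lies on the grille and the top edge, 170 up the slope, is about level with the deck (its front corner 7 above it). Axes as grille
- turnbutton (a joint): Turnbutton on the deck, rad. 0 = closed, at its stop: the wing points to the extractor's front (-x) over the cassette's top edge, its down-turned end in front of the cassette. It grows as the wing swings out, counter-clockwise seen from above; at 1.57 the wing points to the extractor's -y side; stop at 1.7. It stays where it is left and turns easily (0.04 N m)
- turnbutton_pivot (a point): Vertical pivot axis at deck height; in the extractor's frame x = +14, y = -56. The wing is a steel bar 16 wide reaching 57 from the pivot (along -x of this point's axes), 11 to 21 above the deck; its end, 51 to 57 from the pivot, turns down to 3 below deck height
- turnbutton_fin (a point): Centre of the black thumb fin standing on the wing, 34 long along the wing and 8 wide; 27 from the pivot, 30 above the deck; the fin's top is 40 above the deck
- chest: Wooden parts chest, fixed and steady, 230 long (its y), 110 deep (its x), 85 high, bare flat top. Origin: centre of its underside; its drawer front is its -x side (roughly facing -y of the world; the knobs stand out 8, look only). Things may be leaned against it
- tub: Mixing tub with black lid, 116 across, 112 high; leave alone. Origin: centre of its underside
- hardener: Small bottle, 54 across, 115 high; leave alone. Origin: centre of its underside
- brush_cup: Metal cup of brushes, 76 across, 100 high, brushes to 175; leave alone. Origin: centre of its underside
Things that resemble listed ones, but are neither listed nor needed, are in the scene too. Of the things that look like the cassette, take the one that is farthest to the robot's right at the start.

How it is judged:
On the way:
1. the cassette stands home in the bay, ribbed side against the grille, while the turnbutton is still open (x of cassette_mid in the frame of grille above -0.019 m and z of cassette_mid in the frame of grille below 0.092 m and angle between the z axis of cassette and the x axis of grille, either way round below 0.1 rad and angle between the y axis of cassette and the z axis of grille, either way round below 0.1 rad and angle between cassette's own z axis and vertical above 1.65 rad and value of joint turnbutton above 0.8 rad), for 0.2 s.
At the end, for the whole second after the job is handed in: The cassette rests in the bay, ribbed side to the grille, within 8 mm of touching it and 7 mm of the channel floor, within 6 degrees of flat and upright; the turnbutton is within 0.2 rad of its closed stop; tub, bottle and brush cup stand upright within 40 mm of their places (x of cassette_mid in the frame of grille between -0.019 and -0.006 m and z of cassette_mid in the frame of grille between 0.078 and 0.092 m and y of cassette_mid in the frame of grille between -0.012 and 0.012 m and angle between the z axis of cassette and the x axis of grille, either way round below 0.1 rad and angle between the y axis of cassette and the z axis of grille, either way round below 0.1 rad and angle between cassette's own z axis and vertical above 1.65 rad and value of joint turnbutton below 0.2 rad and linear speed of cassette below 0.02 m/s).
It fails at once if the tub was pushed more than 40 mm or tipped (distance of tub from where it was at the start of the episode above 0.04 m or angle between tub's own z axis and vertical above 0.4 rad).
It fails at once if the bottle was pushed more than 40 mm or tipped (distance of hardener from where it was at the start of the episode above 0.04 m or angle between hardener's own z axis and vertical above 0.4 rad).
It fails at once if the brush cup was pushed more than 40 mm or tipped (distance of brush_cup from where it was at the start of the episode above 0.04 m or angle between brush_cup's own z axis and vertical above 0.4 rad).
It also fails if it takes over 64 s, if anything falls off the work surface, if the arm or the gripper's body presses on something with over 40 N, if the wrist force passes 120 N, or if a joint passes its speed limit or range.

## Working session

There is one attempt and no reset: what is moved stays moved. The work goes in short steps, Python scripts to look and compute and a tool call to move; the robot and the scene stay as the last step left them, time stands still between calls to the robot, and variables do not carry over. Pictures are saved under pics/ and viewed, at most 10 in all, crops included, and the job is handed in when it is done.

Besides the shell and the picture viewer there is one more tool, called after "Call:" as name(argument=value, ...), one argument or row to a line, values as JSON. jog_arm: Moves the arm, as the interface text tells. Its arguments: {"type":"object","properties":{"increments":{"type":"array","items":{"type":"number"}},"force":{"type":"number"}},"required":["increments"]}

```bash
mkdir -p pics; ls
cat > h.py <<'E'
import numpy as np, cv2
from plant import r, eyes
np.set_printoptions(precision=4, suppress=True)
def save(n,im): cv2.imwrite('pics/'+n,im[:,:,::-1])
def cloud(cam,depth,R=None,p=None):
    P=eyes.camera_params(cam);K=P['K'];h,w=depth.shape
    u,v=np.meshgrid(np.arange(w),np.arange(h))
    xd=(u-K[0][2])/K[0][0]; yd=(v-K[1][2])/K[1][1]
    x,y=xd.copy(),yd.copy()
    for _ in range(8):
        f=1+P['k1']*(x*x+y*y); x,y=xd/f,yd/f
    c=np.stack([x*depth,y*depth,depth],-1)
    if 'mount' in P:
        M=np.array(P['mount']); c=c@M[:3,:3].T+M[:3,3]
        return c@np.array(R).T+p
    return (c-np.array(P['t']))@np.array(P['R'])
E
python3 - <<'E'
from h import *
for c in ['scene','top']:
    im,d=eyes.camera(c); save(c+'0.png',im); np.save(c+'d.npy',d); np.save(c+'i.npy',im)
    for q in ['cassette','cassette_spine','extractor','notch','grille','seat','turnbutton_pivot','turnbutton_fin','chest','tub','hardener','brush_cup']:
        try: print(c,q,[(np.array(o['at']),round(o['conf'],2)) for o in eyes.place_of(c,q)])
        except Exception as e: print(q,e)
print(r.get_obs()['time_s'],r.get_obs()['tcp_rot'])
E
```

```text
pics
scene cassette [(array([0.2928, 0.3493, 0.0014]), 0.84), (array([ 0.5035,  0.5718, -0.0016]), 0.66), (array([ 0.5213, -0.2233,  0.1923]), 0.64), (array([ 0.512 ,  0.112 , -0.0003]), 0.57)]
scene cassette_spine [(array([0.5063, 0.5766, 0.021 ]), 0.9), (array([0.2907, 0.3513, 0.0179]), 0.67), (array([0.5164, 0.1106, 0.0252]), 0.63)]
scene extractor [(array([ 0.5791, -0.2186, -0.0011]), 0.59), (array([0.7578, 0.2022, 0.    ]), 0.28)]
scene notch [(array([ 0.5769, -0.2381,  0.1965]), 0.75)]
scene grille [(array([ 0.587 , -0.1692,  0.0357]), 0.72)]
scene seat [(array([ 0.5841, -0.1771,  0.1178]), 0.55)]
scene turnbutton_pivot [(array([ 0.5231, -0.2252,  0.1955]), 0.89), (array([ 0.5762, -0.2231, -0.0019]), 0.42)]
scene turnbutton_fin [(array([ 0.4944, -0.2189,  0.2251]), 0.86)]
scene chest []
scene tub [(array([ 0.7817,  0.0715, -0.0007]), 0.74)]
scene hardener [(array([ 0.7671, -0.0807, -0.0014]), 0.74), (array([ 0.5786, -0.2177, -0.0033]), 0.24)]
scene brush_cup [(array([0.759 , 0.2022, 0.0054]), 0.55)]
top cassette [(array([0.5106, 0.1082, 0.0037]), 0.91), (array([ 0.2939,  0.3507
[... 301 characters left out ...]
57,  0.1942]), 0.96)]
top grille [(array([ 0.5883, -0.1683,  0.0347]), 0.79)]
top seat [(array([ 0.5815, -0.1819,  0.1171]), 0.88)]
top turnbutton_pivot [(array([ 0.5235, -0.224 ,  0.1962]), 0.55)]
top turnbutton_fin [(array([ 0.4957, -0.2134,  0.2238]), 0.62)]
top chest [(array([ 0.5739,  0.3306, -0.0035]), 0.92), (array([ 0.496 , -0.2111,  0.226 ]), 0.28)]
top tub [(array([0.7811, 0.0699, 0.0059]), 0.86), (array([ 0.5877, -0.173 ,  0.0326]), 0.18)]
top hardener [(array([ 0.7607, -0.0783, -0.0025]), 0.69)]
top brush_cup [(array([ 0.757 ,  0.2016, -0.0013]), 0.67), (array([ 0.5226, -0.2273,  0.1952]), 0.3)]
1.3 [[-0.9188  0.3947  0.    ]
 [ 0.3947  0.9188  0.0001]
 [ 0.      0.0001 -1.    ]]
```

View pics/scene0.png

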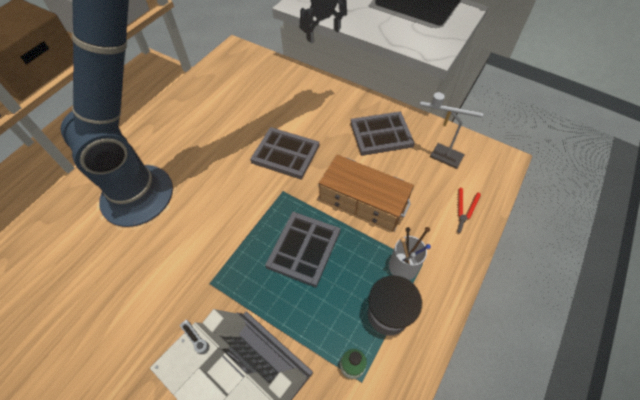

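View pics/top0.png

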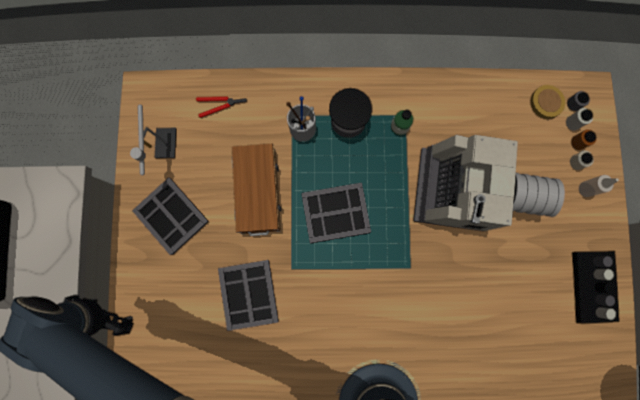

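Candidates in the top picture are at (170,215), (248,293) and (336,212). The robot's right is -y, which is image right. So (336,212), on the green mat, is the one meant. I'll confirm it with a crop and measure.

```bash
cat >> h.py <<'E'
def rect(cam,q,near,R=None,p=None,zmin=.016,zmax=.03):
    im,d=eyes.camera(cam); c=cloud(cam,d,R,p)
    out=None
    for o in eyes.silhouettes(cam,q):
        m=o['mask']&(d>0); P=c[m]
        if np.linalg.norm(np.median(P[:,:2],0)-near)<.06:
            P=P[(P[:,2]>zmin)&(P[:,2]<zmax)]
            out=cv2.minAreaRect((P[:,:2]*1000).astype(np.float32)); break
    return im,d,c,out
def umeyama2(A,B):
    a=A[:,:2]-A[:,:2].mean(0); b=B[:,:2]-B[:,:2].mean(0)
    th=np.arctan2((a[:,0]*b[:,1]-a[:,1]*b[:,0]).sum(),(a*b).sum())
    R=np.array([[np.cos(th),-np.sin(th)],[np.sin(th),np.cos(th)]])
    return th,B[:,:2].mean(0)-R@A[:,:2].mean(0),R
E
python3 - <<'E'
from h import *
im,d,c,rc=rect('top','cassette',[.511,.11]); print('top rect',rc)
save('crop1.png',cv2.resize(im[140:260,280:560],None,fx=2.8,fy=2.8,interpolation=cv2.INTER_CUBIC))
im,d,c2,rc=rect('scene','cassette',[.511,.11]); print('scene rect',rc)
mod={'extractor':(0,0),'notch':(.019,0),'grille':(-.049,0),'seat':(-.049-.0106+.022,0),'turnbutton_pivot':(.014,-.056)}
A=[];B=[]
for cam in ['top','scene']:
    for q,m in mod.items():
        o=[x for x in eyes.place_of(cam,q) if np.linalg.norm(np.array(x['at'])[:2]-[.565,-.2])<.08]
        if o: A.append(m);B.append(o[0]['at'])
A=np.array(A);B=np.array(B)
th,t,R=umeyama2(A,B);print('ext yaw',np.degrees(th),t);print((B[:,:2]-(A@R.T+t))*1000)
# deck + chest cloud rects
for nm,z0,z1,b in [('deck',.19,.2,(.4,.75,-.4,-.15)),('chest',.08,.09,(.42,.72,.2,.45))]:
    P=c.reshape(-1,3);P=P[(P[:,2]>z0)&(P[:,2]<z1)&(P[:,0]>b[0])&(P[:,0]<b[1])&(P[:,1]>b[2])&(P[:,1]<b[3])]
    print(nm,len(P),cv2.minAreaRect((P[:,:2]*1000).astype(np.float32)))
for cam in ['top']:
    print([(o['at'],o['conf']) for o in eyes.place_of(cam,'turnbutton_fin')])
E
```

```text
top rect ((515.4918212890625, 110.0784912109375), (140.255126953125, 169.5937042236328), 9.54196834564209)
scene rect ((516.7229614257812, 111.4759521484375), (139.79234313964844, 172.65003967285156), 9.428939819335938)
ext yaw -98.1080019792324 [ 0.5788 -0.2171]
[[-3.1961  0.0225]
 [ 2.6836 -0.9674]
 [-0.107  -1.0877]
 [-0.8992  2.5983]
 [ 3.7187 -0.6157]
 [-0.6961 -0.3775]
 [-0.1164 -5.0674]
 [ 2.593  -0.8877]
 [-2.9992  3.5983]
 [-0.9813  2.7843]]
deck 2860 ((570.1394653320312, -262.70574951171875), (112.55602264404297, 218.6958465576172), 81.47228240966797)
chest 3468 ((577.4248046875, 326.8298645019531), (231.89488220214844, 113.7242202758789), 4.3606858253479)
[([0.4961, -0.2135, 0.2252], 0.78), ([0.5797, -0.237, 0.1912], 0.58)]
```

View pics/crop1.png

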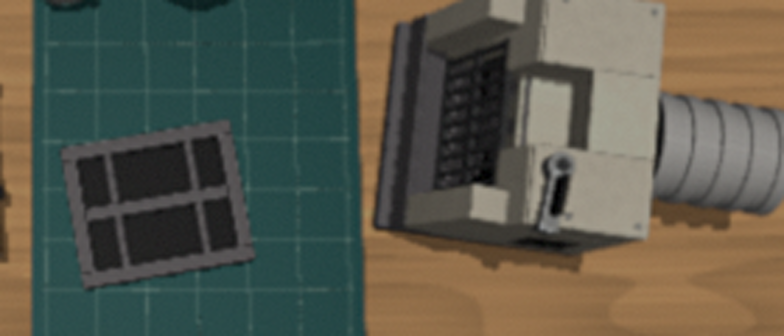

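The crop shows the loose ribbed cassette at crop (157,205), with its spine tilted about 9.5°. The extractor bay is at crop (470,120), with the turnbutton open at (555,190). This is the one farthest to the robot's right.

```bash
cat >> h.py <<'E'
from scipy.spatial.transform import Rotation as Ro
def plan(p,R,n,hand,p0=None,R0=None):
    o=r.get_obs(); p0=np.array(o['position'] if p0 is None else p0);R0=np.array(o['tcp_rot'] if R0 is None else R0)
    p=np.array(p);R=np.array(R)
    D=Ro.from_matrix(R@R0.T).as_rotvec(); cp,cR=p0.copy(),R0.copy(); rows=[]
    for i in range(1,n+1):
        tp=p0+(p-p0)*i/n; tR=Ro.from_rotvec(D*i/n).as_matrix()@R0
        s=np.round(cR.T@(tp-cp)*100,2); a=np.round(np.degrees(Ro.from_matrix(cR.T@tR).as_rotvec()),1)
        cp=cp+cR@s/100; cR=cR@Ro.from_rotvec(np.radians(a)).as_matrix()
        rows.append([*s,*a,hand])
    R=np.array(rows); print('max',abs(R[:,:3]).max(),abs(R[:,3:6]).max()); print(', '.join('%g'%(v+0) for v in R.ravel()))
    return cp,cR
def Rz(h,tilt=0,flip=0):
    """tool down, tool y at heading h (deg)"""
    h=np.radians(h); y=np.array([np.cos(h),np.sin(h),0]); z=np.array([0,0,-1.]); return np.c_[np.cross(y,z),y,z]
def st():
    o=r.get_obs(); print(o['time_s'],np.array(o['position']),'F',np.array(o['wrist_force']),'w',o['gripper_width'],o['finger_force']);print(np.array(o['tcp_rot']));print('q',np.array(o['qpos']))
E
python3 - <<'E'
from h import *
plan([.513,.128,.12],Rz(9.5),12,4.5)
E
```

```text
max 4.59 4.8
-3.51, -2.96, 0.93, 0, 0, 4.8, 4.5, -3.74, -2.65, 0.92, 0, 0, 4.7, 4.5, -3.95, -2.34, 0.93, 0, 0, 4.8, 4.5, -4.13, -2, 0.93, 0, 0, 4.8, 4.5, -4.28, -1.65, 0.93, 0, 0, 4.8, 4.5, -4.4, -1.28, 0.92, 0, 0, 4.7, 4.5, -4.5, -0.92, 0.93, 0, 0, 4.8, 4.5, -4.55, -0.53, 0.93, 0, 0, 4.8, 4.5, -4.59, -0.16, 0.93, 0, 0, 4.7, 4.5, -4.58, 0.22, 0.92, 0, 0, 4.8, 4.5, -4.55, 0.61, 0.93, 0, 0, 4.8, 4.5, -4.48, 0.98, 0.93, 0, 0, 4.7, 4.5
```

Call:
jog_arm(
  increments=[-3.5,-2.95,0.9,0,0,4.8,4.5,-3.75,-2.65,0.9,0,0,4.7,4.5,-3.95,-2.35,0.9,0,0,4.8,4.5,-4.15,-2,0.9,0,0,4.8,4.5,-4.3,-1.65,0.9,0,0,4.8,4.5,-4.4,-1.3,0.9,0,0,4.7,4.5,-4.5,-0.9,0.9,0,0,4.8,4.5,-4.55,-0.55,0.9,0,0,4.8,4.5,-4.6,-0.15,0.9,0,0,4.7,4.5,-4.6,0.2,0.9,0,0,4.8,4.5,-4.55,0.6,0.9,0,0,4.8,4.5,-4.5,1,0.9,0,0,4.7,4.5],
)

```text
time_s: 3.25
position: [0.5142, 0.1257, 0.1233]
tcp_rot: [[-0.163, 0.987, 0.001], [0.987, 0.163, 0.001], [0.0, 0.001, -1.0]]
wrist_force: [1.3, 1.8, 0.5]
gripper_width: 0.0451
finger_force: 0.0
```

Run:
```python
from h import *
st()
o=r.get_obs(); im,d,c,rc=rect('wrist','cassette',[.511,.11],np.array(o['tcp_rot']),np.array(o['position'])); print(rc)
print(eyes.place_of('wrist','cassette_spine')); save('w1.png',im)
plan([.513,.128,.0105],Rz(9.5),8,4.5)
```

```text
3.25 [0.5142 0.1257 0.1233] F [1.2899 1.8374 0.4714] w 0.04507618143974746 0.0
[[-0.163   0.9866  0.0009]
 [ 0.9866  0.163   0.0006]
 [ 0.0004  0.001  -1.    ]]
q [-0.5654  0.3664  0.3066  2.0034 -0.1529  0.7924 -0.0065]
((513.9146728515625, 111.84606170654297), (140.1321258544922, 170.22265625), 9.564614295959473)
[{'at': [0.5143, 0.1089, 0.0212], 'conf': 0.81}, {'at': [0.5165, 0.1082, 0.0002], 'conf': 0.34}]
max 1.41 0.1
0.06, -0.01, 1.41, 0, 0, 0, 4.5, 0.06, -0.01, 1.4, 0, 0, -0.1, 4.5, 0.06, 0, 1.41, 0, 0, 0, 4.5, 0.07, -0.01, 1.41, 0, 0, -0.1, 4.5, 0.06, -0.01, 1.4, 0, 0.1, 0, 4.5, 0.06, -0.01, 1.41, 0, 0, -0.1, 4.5, 0.06, 0, 1.41, 0, 0, 0, 4.5, 0.05, -0.01, 1.4, 0, 0, 0, 4.5
```

Call:
jog_arm(
  increments=[0.2,-0.1,2.5,0,0,0,4.5,0.2,-0.1,2.5,0,0,0,4.5,0,0,2.5,0,0,0,4.5,0,0,2,0,0,-0.2,4.5,0,0,1,0,0,0,4.5,0,0,0.5,0,0,0,4.5,0,0,0.2,0,0,0,4.5,0,0,0,0,0,0,0.5,0,0,0,0,0,0,0.5,0,0,0,0,0,0,0.5,0,0,0,0,0,0,0.5,0,0,0,0,0,0,0.5],
  force=60,
)

```text
time_s: 4.6
position: [0.5114, 0.131, 0.0123]
tcp_rot: [[-0.169, 0.986, 0.001], [0.986, 0.169, 0.001], [0.001, 0.001, -1.0]]
wrist_force: [-1.3, -0.7, 6.2]
gripper_width: 0.0101
finger_force: 60.9
```

Call:
jog_arm(
  increments=[0,0,-1,0,0,0,0.5,0,0,-2,0,0,0,0.5,0,0,-3,0,0,0,0.5,0,0,-3,0,0,0,0.5,0,0,-3,0,0,0,0.5,0,0,-3,0,0,0,0.5],
)

```text
time_s: 5.2
position: [0.5101, 0.1305, 0.1627]
tcp_rot: [[-0.169, 0.986, -0.0], [0.986, 0.169, -0.0], [0.0, -0.0, -1.0]]
wrist_force: [0.4, 0.3, -2.1]
gripper_width: 0.0101
finger_force: 59.8
```

```bash
cat >> h.py <<'E'
def leanR(th,yaw=4.4):
    a=np.radians(yaw); th=np.radians(th); n=np.array([-np.sin(a),np.cos(a),0]); x=np.cos(th)*np.array([0,0,1])+np.sin(th)*n
    y=np.array([np.cos(a),np.sin(a),0]); return np.c_[x,y,np.cross(x,y)],n
E
python3 - <<'E'
from h import *
st()
print([(o['at'],o['conf']) for o in eyes.place_of('top','chest')])
im,d=eyes.camera('scene'); c=cloud('scene',d).reshape(-1,3)
P=c[(c[:,2]>.055)&(c[:,2]<.082)&(c[:,0]>.47)&(c[:,0]<.68)&(c[:,1]>.24)&(c[:,1]<.31)]
print(len(P)); 
for x in np.arange(.48,.68,.02):
    Q=P[abs(P[:,0]-x)<.01]; print(round(x,2),len(Q),np.median(Q[:,1]) if len(Q) else 0)
R,n=leanR(15)
foot=np.array([.54,.271,.006])-n*(.0228+.012)
tcp=foot-.0123*R[:,2]+.1046*R[:,0]; print('lean tcp',tcp)
q=plan(tcp+[0,-.03,.06],R,12,0.5)
E
```

```text
5.2 [0.5101 0.1305 0.1627] F [ 0.4164  0.2771 -2.1235] w 0.010088626521812702 59.791259765625
[[-0.1691  0.9856 -0.0004]
 [ 0.9856  0.1691 -0.    ]
 [ 0.     -0.0004 -1.    ]]
q [-0.5959  0.3091  0.3248  1.9744 -0.1267  0.8777 -0.0343]
[([0.5758, 0.3323, -0.0029], 0.79)]
470
0.48 31 0.2661613689200297
0.5 34 0.2667665047060397
0.52 31 0.26797414533391684
0.54 38 0.27015767560611986
0.56 46 0.2706301889772207
0.58 49 0.27197685643526115
0.6 49 0.27318231801437953
0.62 53 0.2745917505337463
0.64 65 0.27483044342982854
0.66 50 0.2767719725739417
0.68 24 0.277137517756434
lean tcp [0.5415 0.2514 0.1102]
max 0.7 6.3
0.7, 0.36, -0.03, -0.3, 6.2, 0.4, 0.5, 0.7, 0.35, 0.04, -0.2, 6.3, 0.4, 0.5, 0.7, 0.35, 0.12, -0.3, 6.2, 0.4, 0.5, 0.68, 0.35, 0.2, -0.2, 6.2, 0.4, 0.5, 0.66, 0.33, 0.27, -0.3, 6.3, 0.4, 0.5, 0.63, 0.34, 0.35, -0.3, 6.2, 0.4, 0.5, 0.58, 0.32, 0.41, -0.2, 6.2, 0.4, 0.5, 0.55, 0.32, 0.47, -0.3, 6.3, 0.4, 0.5, 0.48, 0.32, 0.53, -0.2, 6.2, 0.5, 0.5, 0.44, 0.31, 0.59, -0.3, 6.2, 0.4, 0.5, 0.36, 0.3, 0.63, -0.2, 6.3, 0.4, 0.5, 0.3, 0.29, 0.66, -0.3, 6.2, 0.4, 0.5
```

Call:
jog_arm(
  increments=[0.7,0.35,0,-0.3,6.2,0.4,0.5,0.7,0.35,0.05,-0.2,6.3,0.4,0.5,0.7,0.35,0.1,-0.3,6.2,0.4,0.5,0.7,0.35,0.2,-0.2,6.2,0.4,0.5,0.65,0.35,0.25,-0.3,6.3,0.4,0.5,0.65,0.35,0.35,-0.3,6.2,0.4,0.5,0.6,0.3,0.4,-0.2,6.2,0.4,0.5,0.55,0.3,0.45,-0.3,6.3,0.4,0.5,0.5,0.3,0.55,-0.2,6.2,0.5,0.5,0.45,0.3,0.6,-0.3,6.2,0.4,0.5,0.35,0.3,0.65,-0.2,6.3,0.4,0.5,0.3,0.3,0.65,-0.3,6.2,0.4,0.5],
)

```text
time_s: 6.5
position: [0.5383, 0.2189, 0.1632]
tcp_rot: [[-0.012, 0.997, -0.075], [0.278, 0.075, 0.958], [0.96, -0.009, -0.278]]
wrist_force: [-0.4, 0.4, -4.4]
gripper_width: 0.0102
finger_force: 60.0
```

Run:
```python
from h import *
st()
R,n=leanR(15)
o=r.get_obs();p=np.array(o['position']);T=np.array(o['tcp_rot'])
print('foot',p+.0123*T[:,2]-.1046*T[:,0])
im,d=eyes.camera('scene'); save('s2.png',im[60:360,180:480].repeat(2,0).repeat(2,1))
foot=np.array([.54,.271,.004])-n*(.0228+.008)
tcp=foot-.0123*R[:,2]+.1046*R[:,0]; print('lean tcp',tcp)
plan(tcp,R,6,0.5)
```

```text
6.5 [0.5383 0.2189 0.1632] F [-0.3825  0.3987 -4.393 ] w 0.010167279176619474 60.024254322052
[[-0.0122  0.9971 -0.0747]
 [ 0.2782  0.0751  0.9576]
 [ 0.9605 -0.0091 -0.2783]]
q [ 0.5599  0.8132 -0.6833  1.9495 -1.0233  1.0009  0.8785]
foot [0.5387 0.2016 0.0593]
lean tcp [0.5412 0.2554 0.1082]
max 0.83 0.2
-0.63, 0.12, 0.83, 0, 0.1, -0.2, 0.5, -0.64, 0.11, 0.82, 0, 0.1, -0.2, 0.5, -0.64, 0.12, 0.83, 0, 0.1, -0.2, 0.5, -0.63, 0.11, 0.82, 0, 0.1, -0.2, 0.5, -0.65, 0.11, 0.83, 0, 0.1, -0.2, 0.5, -0.64, 0.11, 0.82, 0, 0.2, -0.2, 0.5
```

View pics/s2.png

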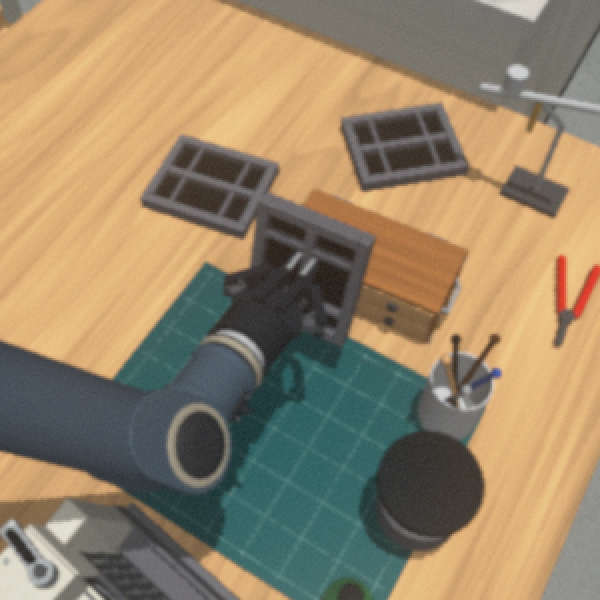

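The cassette is held upright by its spine at crop (310,265), just in front of the chest at (385,260). Next I'll lower it and lean it.

Call:
jog_arm(
  increments=[-0.65,0.1,0.8,0,0.1,-0.2,0.5,-0.65,0.1,0.8,0,0.1,-0.2,0.5,-0.65,0.1,0.8,0,0.1,-0.2,0.5,-0.65,0.1,0.8,0,0.1,-0.2,0.5,-0.65,0.1,0.8,0,0.1,-0.2,0.5,-0.65,0.1,0.8,0,0.2,-0.2,0.5,0,0,0,0,0,0,0.5],
)

```text
time_s: 7.25
position: [0.5401, 0.257, 0.1121]
tcp_rot: [[-0.032, 0.996, -0.08], [0.266, 0.086, 0.96], [0.963, 0.009, -0.268]]
wrist_force: [-0.8, 0.5, -2.4]
gripper_width: 0.0101
finger_force: 60.0
```

Run:
```python
from h import *
st()
o=r.get_obs();p=np.array(o['position']);T=np.array(o['tcp_rot'])
f=p+.0123*T[:,2]-.1046*T[:,0];print('foot',f)
e=p+.0123*T[:,2]; k=(e[2]-.085)/T[2,0]; print('face at z=.085',e-k*T[:,0], 'q',o['qpos'])
```

```text
7.25 [0.5401 0.257  0.1121] F [-0.7728  0.508  -2.3695] w 0.010067892031534782 60.02524137496948
[[-0.0318  0.9963 -0.0802]
 [ 0.2663  0.0858  0.9601]
 [ 0.9634  0.0092 -0.268 ]]
q [ 0.5274  0.9409 -0.7321  1.9444 -1.0262  0.8811  0.9584]
foot [0.5425 0.241  0.008 ]
face at z=.085 [0.5399 0.2622 0.085 ] q [ 0.5274  0.9409 -0.7321  1.9444 -1.0262  0.8811  0.9584]
```

Call:
jog_arm(
  increments=[-0.15,0,0.25,0,0,0,0.5,-0.15,0,0.25,0,0,0,0.5,-0.1,0,0.25,0,0,0,0.5,0,0,0,0,0,0,0.5],
)

```text
time_s: 7.65
position: [0.5404, 0.2622, 0.1072]
tcp_rot: [[-0.033, 0.996, -0.078], [0.266, 0.084, 0.96], [0.963, 0.01, -0.268]]
wrist_force: [0.5, -0.2, -1.9]
gripper_width: 0.0099
finger_force: 60.1
```

Call:
jog_arm(
  increments=[-0.1,0,0.15,0,0,0,0.5,-0.1,0,0.15,0,0,0,0.5,0,0,0.1,0,0,0,0.5,0,0,0,0,0,0,0.5],
)

```text
time_s: 8.05
position: [0.5406, 0.2632, 0.1066]
tcp_rot: [[-0.033, 0.996, -0.078], [0.262, 0.084, 0.961], [0.964, 0.012, -0.264]]
wrist_force: [-4.0, -18.5, 11.4]
gripper_width: 0.0099
finger_force: 62.7
```

Call:
jog_arm(
  increments=[0.05,0,-0.1,0,0,0,0.5,0,0,0,0,0,0,3.5,0,0,0,0,0,0,3.5,0,0,0,0,0,0,3.5,0,0,-1,0,0,0,3.5,0,0,-2,0,0,0,3.5,0,0,-3,0,0,0,3.5,0,0,-4,0,0,0,3.5,0,0,-4,0,0,0,3.5],
)

```text
time_s: 8.95
position: [0.5509, 0.1288, 0.1431]
tcp_rot: [[-0.032, 0.996, -0.079], [0.266, 0.085, 0.96], [0.963, 0.01, -0.268]]
wrist_force: [0.9, -0.7, 0.1]
gripper_width: 0.0349
finger_force: 0.0
```

Run:
```python
from h import *
st()
im,d=eyes.camera('scene'); save('s3.png',im[60:360,180:480].repeat(2,0).repeat(2,1))
c=cloud('scene',d)
for o in eyes.silhouettes('scene','cassette'):
    P=c[o['mask']&(d>0)]
    m=np.median(P,0)
    if abs(m[1]-.26)<.05:
        for lo in [.02,.05,.08,.1,.12,.14,.155]:
            Q=P[(P[:,2]>lo)&(P[:,2]<lo+.012)]; print(lo,len(Q),Q.min(0) if len(Q) else '',np.median(Q,0) if len(Q) else '',Q.max(0) if len(Q) else '')
        print('top',np.percentile(P[:,2],[50,98,100]))
im,d=eyes.camera('top'); c=cloud('top',d).reshape(-1,3)
P=c[(c[:,2]>.145)&(c[:,2]<.18)&(c[:,0]>.44)&(c[:,0]<.66)&(c[:,1]>.22)&(c[:,1]<.34)]
print(len(P),np.percentile(P[:,2],[5,50,95]),cv2.minAreaRect((P[:,:2]*1000).astype(np.float32)))
```

```text
8.95 [0.5509 0.1288 0.1431] F [ 0.9219 -0.7199  0.0793] w 0.034945522594669744 0.0
[[-0.0324  0.9963 -0.0794]
 [ 0.2664  0.0852  0.9601]
 [ 0.9633  0.01   -0.2682]]
q [ 0.68    0.8759 -0.6568  1.8725 -0.8713  1.1122  0.8664]
0.02 153 [0.4784 0.2237 0.02  ] [0.5506 0.2428 0.0251] [0.6157 0.2749 0.0317]
0.05 237 [0.4764 0.2327 0.0501] [0.5506 0.2499 0.0543] [0.6159 0.2738 0.062 ]
0.08 193 [0.4741 0.242  0.08  ] [0.5494 0.2604 0.0856] [0.6144 0.3459 0.092 ]
0.1 161 [0.4749 0.246  0.1   ] [0.548  0.2646 0.1046] [0.6141 0.2773 0.1118]
0.12 328 [0.4772 0.2519 0.12  ] [0.5475 0.2661 0.1263] [0.6137 0.2794 0.1319]
0.14 76 [0.4778 0.2582 0.1401] [0.5486 0.2682 0.1445] [0.613  0.2804 0.1519]
0.155 378 [0.4735 0.2605 0.1554] [0.5447 0.2736 0.1641] [0.6106 0.2934 0.167 ]
top [0.0909 0.1683 0.171 ]
609 [0.1549 0.1672 0.1721] ((541.8672485351562, 276.27423095703125), (140.0185546875, 27.85256576538086), 4.038647651672363)
```

View pics/s3.png

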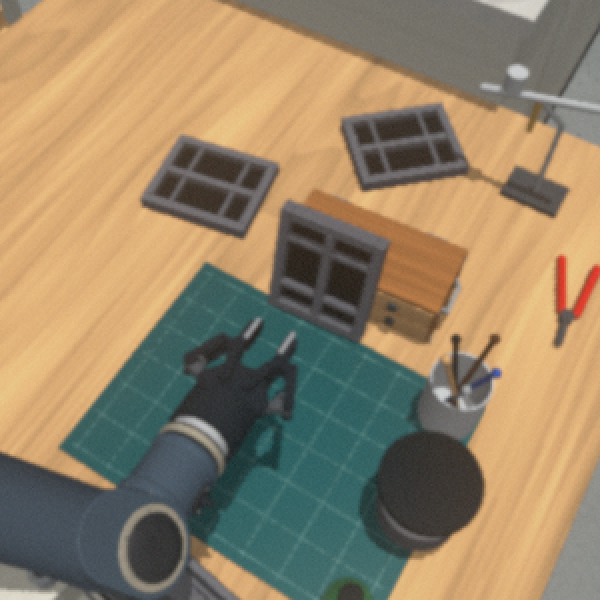

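The cassette leans steadily on the chest at crop (325,268), hand clear. Next is the regrasp from above on the top edge.

```bash
cat >> h.py <<'E'
def edgeR(th,yaw,s=1):
    """cassette leaning th deg toward heading yaw+90 (horizontal n); tool z down along cassette, tool y = s*normal"""
    L,n=leanR(th,yaw); z=-L[:,0]; y=s*L[:,2]; return np.c_[np.cross(y,z),y,z]
E
python3 - <<'E'
from h import *
im,d=eyes.camera('top'); c=cloud('top',d).reshape(-1,3)
P=c[(c[:,2]>.160)&(c[:,2]<.18)&(c[:,0]>.44)&(c[:,0]<.66)&(c[:,1]>.22)&(c[:,1]<.34)]
print(len(P),P.mean(0),cv2.minAreaRect((P[:,:2]*1000).astype(np.float32)))
R=edgeR(15.2,4.4)
print(np.degrees(Ro.from_matrix(R@np.array(r.get_obs()['tcp_rot']).T).magnitude()))
plan([.541,.20,.30],R,16,4.5)
E
```

```text
555 [0.5409 0.2776 0.1674] ((541.85546875, 277.92218017578125), (140.06088256835938, 24.282306671142578), 4.551595687866211)
119.2895355592464
max 1.07 4.4
1.07, -0.02, 0.17, 4.3, -4.3, -4.3, 4.5, 1.07, 0.07, 0.08, 4.3, -4.3, -4.3, 4.5, 1.07, 0.16, 0, 4.4, -4.2, -4.3, 4.5, 1.06, 0.23, -0.1, 4.3, -4.3, -4.3, 4.5, 1.02, 0.29, -0.19, 4.3, -4.3, -4.3, 4.5, 0.98, 0.36, -0.3, 4.4, -4.3, -4.3, 4.5, 0.92, 0.39, -0.39, 4.3, -4.3, -4.3, 4.5, 0.86, 0.44, -0.5, 4.3, -4.3, -4.3, 4.5, 0.79, 0.45, -0.58, 4.3, -4.3, -4.3, 4.5, 0.7, 0.46, -0.68, 4.3, -4.2, -4.3, 4.5, 0.62, 0.46, -0.76, 4.4, -4.3, -4.3, 4.5, 0.52, 0.44, -0.84, 4.3, -4.3, -4.3, 4.5, 0.42, 0.4, -0.91, 4.3, -4.3, -4.4, 4.5, 0.33, 0.37, -0.96, 4.3, -4.3, -4.3, 4.5, 0.22, 0.32, -1.01, 4.4, -4.3, -4.3, 4.5, 0.13, 0.24, -1.05, 4.3, -4.2, -4.3, 4.5
```

Call:
jog_arm(
  increments=[1.1,0,0.2,4.3,-4.3,-4.3,4.5,1.1,0.1,0.1,4.3,-4.3,-4.3,4.5,1.1,0.15,0,4.4,-4.2,-4.3,4.5,1.1,0.25,-0.1,4.3,-4.3,-4.3,4.5,1,0.3,-0.2,4.3,-4.3,-4.3,4.5,1,0.35,-0.3,4.4,-4.3,-4.3,4.5,0.9,0.4,-0.4,4.3,-4.3,-4.3,4.5,0.85,0.45,-0.5,4.3,-4.3,-4.3,4.5,0.8,0.45,-0.6,4.3,-4.3,-4.3,4.5,0.7,0.45,-0.7,4.3,-4.2,-4.3,4.5,0.6,0.45,-0.75,4.4,-4.3,-4.3,4.5,0.5,0.45,-0.85,4.3,-4.3,-4.3,4.5],
)

```text
time_s: 10.35
position: [0.5428, 0.186, 0.262]
tcp_rot: [[-0.936, 0.249, -0.248], [0.242, 0.968, 0.059], [0.255, -0.005, -0.967]]
wrist_force: [0.2, 0.9, -0.7]
gripper_width: 0.0449
finger_force: 0.0
```

Call:
jog_arm(
  increments=[0.4,0.4,-0.9,4.3,-4.3,-4.4,4.5,0.35,0.35,-0.95,4.3,-4.3,-4.3,4.5,0.2,0.3,-1,4.4,-4.3,-4.3,4.5,0.15,0.25,-1.05,4.3,-4.2,-4.3,4.5,0,0,0,0,0,0,4.5],
)

```text
time_s: 10.85
position: [0.5374, 0.2075, 0.3017]
tcp_rot: [[-0.996, -0.088, 0.022], [-0.091, 0.962, -0.258], [0.002, -0.259, -0.966]]
wrist_force: [-0.8, 0.5, 0.4]
gripper_width: 0.0453
finger_force: 0.0
```

Run:
```python
from h import *
st()
R=edgeR(15.2,4.4); u=-R[:,2]
g=np.array([.540,.280,.167])-.028*u; print(g)
a=plan(g+.07*u,R,6,4.5)
plan(g,R,5,4.5,*a)
```

```text
10.85 [0.5374 0.2075 0.3017] F [-0.8018  0.5123  0.4099] w 0.045273262028841896 0.0
[[-0.9958 -0.0884  0.0218]
 [-0.0911  0.9618 -0.2583]
 [ 0.0019 -0.2592 -0.9658]]
q [-0.0924  0.3729 -0.6316  1.608   0.435   1.4073  0.8442]
[0.5406 0.2727 0.14  ]
max 1.75 0.2
-0.16, 1.74, 1.16, 0, 0, 0.1, 4.5, -0.16, 1.75, 1.15, 0.1, 0, 0.2, 4.5, -0.15, 1.74, 1.16, 0, 0.1, 0.1, 4.5, -0.14, 1.75, 1.15, 0, 0, 0.1, 4.5, -0.15, 1.74, 1.16, 0, 0, 0.2, 4.5, -0.14, 1.75, 1.15, 0.1, 0, 0.1, 4.5
max 1.4 0.0
0, 0, 1.4, 0, 0, 0, 4.5, 0, 0, 1.4, 0, 0, 0, 4.5, 0, 0, 1.4, 0, 0, 0, 4.5, 0, 0, 1.4, 0, 0, 0, 4.5, 0, 0, 1.4, 0, 0, 0, 4.5
```

Call:
jog_arm(
  increments=[-0.15,1.75,1.15,0,0,0.1,4.5,-0.15,1.75,1.15,0.1,0,0.2,4.5,-0.15,1.75,1.15,0,0.1,0.1,4.5,-0.15,1.75,1.15,0,0,0.1,4.5,-0.15,1.75,1.15,0,0,0.2,4.5,-0.15,1.75,1.15,0.1,0,0.1,4.5,0,0,1.5,0,0,0,4.5,0,0,1.5,0,0,0,4.5],
)

```text
time_s: 11.65
position: [0.5444, 0.2758, 0.176]
tcp_rot: [[-0.998, -0.062, 0.015], [-0.064, 0.962, -0.265], [0.002, -0.266, -0.964]]
wrist_force: [-0.4, -0.6, 0.7]
gripper_width: 0.045
finger_force: 0.0
```

Run:
```python
from h import *
st()
im,d=eyes.camera('wrist'); save('w3.png',im)
R=edgeR(15.2,4.4); u=-R[:,2]
g=np.array([.540,.280,.167])-.028*u
plan(g,R,5,4.5)
```

```text
11.65 [0.5444 0.2758 0.176 ] F [-0.3534 -0.6077  0.6964] w 0.04495360063256773 0.0
[[-0.9979 -0.0622  0.0154]
 [-0.064   0.9621 -0.2651]
 [ 0.0016 -0.2656 -0.9641]]
q [-0.2326  0.5551 -0.5986  1.6478  0.5284  1.2617  0.6241]
max 0.66 0.2
0.06, 0.17, 0.65, -0.1, -0.1, -0.1, 4.5, 0.07, 0.17, 0.66, -0.1, -0.1, -0.2, 4.5, 0.06, 0.18, 0.65, 0, -0.1, -0.1, 4.5, 0.07, 0.17, 0.65, -0.1, -0.1, -0.2, 4.5, 0.06, 0.17, 0.65, -0.1, -0.1, -0.1, 4.5
```

View pics/w3.png

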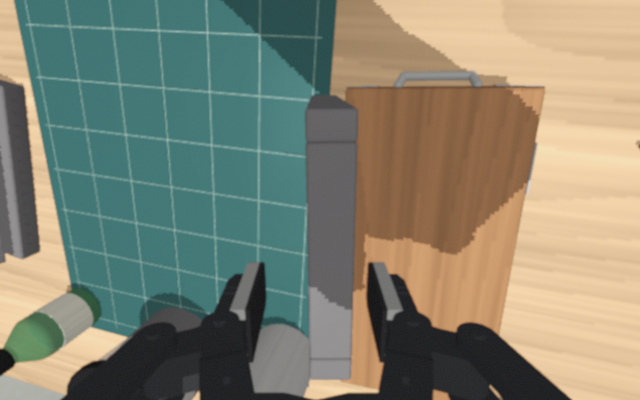

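The edge is at columns 308-355, between the fingers at 265 and 368. It needs about 7 mm toward the chest, which agrees with the plan.

Call:
jog_arm(
  increments=[0.05,0.15,0.65,0,-0.1,-0.1,4.5,0.05,0.15,0.65,0,-0.1,-0.2,4.5,0.05,0.2,0.65,0,-0.1,-0.1,4.5,0.05,0.15,0.65,0,-0.1,-0.2,4.5,0.05,0.15,0.65,0,-0.1,-0.1,4.5,0,0,0,0,0,0,1.5,0,0,0,0,0,0,1.5,0,0,0,0,0,0,1.5,0,0,0,0,0,0,1.5,0,0,0,0,0,0,1.5],
  force=60,
)

```text
time_s: 12.7
position: [0.5423, 0.2756, 0.1444]
tcp_rot: [[-0.997, -0.075, 0.026], [-0.079, 0.961, -0.264], [-0.006, -0.265, -0.964]]
wrist_force: [-0.2, -2.1, 0.2]
gripper_width: 0.0207
finger_force: 59.1
```

Call:
jog_arm(
  increments=[0,0,-0.5,0,0,0,1.5,0,0,-1.5,0,0,0,1.5,0,0,-3,0,0,0,1.5,0,0,-4,0,0,0,1.5,0,0,-4,0,0,0,1.5,0,0,-4,0,0,0,1.5],
)

```text
time_s: 13.3
position: [0.5372, 0.3225, 0.3113]
tcp_rot: [[-0.997, -0.076, 0.028], [-0.081, 0.962, -0.261], [-0.007, -0.262, -0.965]]
wrist_force: [1.0, 0.2, -1.6]
gripper_width: 0.0209
finger_force: 59.0
```

Run:
```python
from h import *
st()
th=np.radians(-98.3); ex=np.array([np.cos(th),np.sin(th)]); ey=np.array([-ex[1],ex[0]]); o0=np.array([.5785,-.2165])
C=[]
for cam in ['top','scene']:
    im,d=eyes.camera(cam); c=cloud(cam,d)[d>0].reshape(-1,3); C.append(c)
    e=np.c_[(c[:,:2]-o0)@ex,(c[:,:2]-o0)@ey,c[:,2]]; e=e[(abs(e[:,0])<.13)&(abs(e[:,1])<.14)&(e[:,2]>.01)&(e[:,2]<.26)]
    np.save(cam+'e.npy',e)
    print(cam)
    for x in [-.05,-.035,-.02]:
        s=e[abs(e[:,0]-x)<.004]; s=s[np.argsort(s[:,1])]
        print(x,' '.join('%d:%d'%(a*1000,b*1000) for a,b in s[::2,1:]))
    # grille plane: |y|<.06
    g=e[(abs(e[:,1])<.06)&(e[:,0]>-.06)&(e[:,0]<-.018)&(e[:,2]>.05)&(e[:,2]<.14)]
    if len(g)>20:
        A=np.c_[g[:,2]-.033,g[:,1],np.ones(len(g))]; s,_,_,_=np.linalg.lstsq(A,g[:,0],rcond=None); print('grille x=a z+b y+c',len(g),s)
    dk=e[(e[:,2]>.19)&(e[:,2]<.2)]; print('deck y',np.percentile(dk[:,1],[.5,2,98,99.5]),'x',np.percentile(dk[:,0],[.5,2,98,99.5]))
    f=dk[(abs(dk[:,1])>.05)]
    for lo in np.arange(-.1,.1,.02):
        q=dk[(dk[:,1]>lo)&(dk[:,1]<lo+.02)]; print(round(lo,2),q[:,0].min() if len(q) else None,end='; ')
```

```text
13.3 [0.5372 0.3225 0.3113] F [ 0.9731  0.155  -1.6074] w 0.02087208885592799 59.02997737750411
[[-0.9967 -0.0761  0.0279]
 [-0.0808  0.962  -0.2608]
 [-0.007  -0.2622 -0.965 ]]
q [-0.287   0.4779 -0.6363  1.4445  0.4635  1.5128  0.68  ]
top
-0.05 -103:118 -103:139 -103:51 -103:25 -103:22 -103:107 -103:55 -103:14 -103:101 -102:158 -102:44 -102:49 -102:148 -101:173 -101:166 -101:157 -99:177 -99:170 -98:161 -97:176 -96:167 -95:157 -94:176 -94:169 -93:160 -92:176 -92:173 -90:155 -90:177 -89:168 -88:156 -87:174 -86:164 -85:178 -84:171 -84:167 -82:178 -82:174 -81:167 -79:174 -79:168 -78:155 -77:177 -76:163 -76:157 -74:170 -74:165 -61:48 -60:33 -57:35 -56:30 -54:39 -52:42 -52:38 -49:42 -49:39 -47:44 -46:33 -45:51 -43:41 -43:37 -40:38 -38:35 -37:32 -35:35 -32:39 -31:29 -30:42 -28:31 -27:35 -26:35 -24:39 -23:31 -21:34 -20:34 -18:34 -15:36 -15:37 -14:49 -12:39 -12:32 -10:42 -9:35 -7:36 -5:45 -4:38 -1:41 -1:35 0:48 1:34 2:50 4:32 4:34 6:38 7:30 9:38 10:31 12:34 14:41 15:33 18:32 19:47 21:34 23:39 24:30 26:35 28:40 29:36 32:35 34:40 35:35 37:42 39:30 40:38 42:43 44:34 46:36 47:30 49:37 49:34 52
[... 8680 characters left out ...]
169 87:170 87:171 88:171 89:166 89:171 90:169 91:167 91:167 92:170 93:170 94:167 94:169 95:168 96:170 97:169 97:170 98:169 99:169 99:170 100:167 101:169 102:170 102:169 103:169 104:168 104:168 105:146 105:167 105:139 105:161 105:110 105:122 106:158 106:154 106:134 106:121 106:98 106:133 106:132
grille x=a z+b y+c 511 [ 0.2265  0.02   -0.0455]
deck y [-0.103  -0.1008  0.0806  0.0916] x [-0.008  -0.0064  0.0986  0.1007]
-0.1 -0.008768229096884704; -0.08 -0.008739092173033015; -0.06 -0.008672190182048052; -0.04 -0.0074287861859383495; -0.02 0.04149921827776653; 0.0 0.04108870849541191; 0.02 -0.006934361890810038; 0.04 -0.009174943273024086; 0.06 -0.008908905016208321; 0.08 -0.00647457517008318;
```

```bash
cat >> h.py <<'E'
_t=np.radians(-98.3); EX=np.array([np.cos(_t),np.sin(_t),0]); EY=np.array([-EX[1],EX[0],0]); EO=np.array([.5797,-.2157,0])
_c,_s=np.cos(np.radians(15)),np.sin(np.radians(15)); ZG=_c*np.array([0,0,1])+_s*EX; XG=_c*EX-_s*np.array([0,0,1])
GO=EO-.048*EX+[0,0,.033]; RB=edgeR(-15,-8.3)
def bay(x,y,z): return GO+x*XG+y*EY+z*ZG   # point in grille frame
def home(gap,up,lat=.0008,dep=.023): return bay(-.011-gap,lat,.170-dep+up)
def gcoord(p): d=np.array(p)-GO; return np.array([d@XG,d@EY,d@ZG])
E
python3 - <<'E'
from h import *
print(home(.012,.18),home(0,0))
plan(home(.012,.18),RB,18,1.5)
E
```

```text
[ 0.5784 -0.2301  0.3548] [ 0.5835 -0.1955  0.1778]
max 3.1 1.7
0.03, -3.05, 0.58, -1.6, 0, 0.7, 1.5, -0.01, -3.07, 0.5, -1.7, 0.1, 0.8, 1.5, -0.05, -3.08, 0.4, -1.6, 0, 0.7, 1.5, -0.09, -3.09, 0.32, -1.7, 0.1, 0.7, 1.5, -0.12, -3.09, 0.22, -1.6, 0, 0.8, 1.5, -0.17, -3.1, 0.14, -1.6, 0.1, 0.7, 1.5, -0.21, -3.1, 0.05, -1.7, 0, 0.7, 1.5, -0.25, -3.1, -0.04, -1.6, 0.1, 0.8, 1.5, -0.29, -3.09, -0.12, -1.7, 0, 0.7, 1.5, -0.32, -3.08, -0.22, -1.6, 0.1, 0.7, 1.5, -0.37, -3.07, -0.31, -1.6, 0, 0.8, 1.5, -0.4, -3.06, -0.39, -1.7, 0.1, 0.7, 1.5, -0.45, -3.03, -0.48, -1.6, 0, 0.7, 1.5, -0.48, -3.02, -0.56, -1.7, 0.1, 0.8, 1.5, -0.52, -2.99, -0.66, -1.6, 0, 0.7, 1.5, -0.56, -2.97, -0.74, -1.6, 0.1, 0.7, 1.5, -0.59, -2.93, -0.82, -1.7, 0, 0.8, 1.5, -0.63, -2.91, -0.91, -1.6, 0.1, 0.7, 1.5
```

Call:
jog_arm(
  increments=[0,-3.05,0.6,-1.6,0,0.7,1.5,0,-3.05,0.5,-1.7,0.1,0.8,1.5,-0.05,-3.1,0.4,-1.6,0,0.7,1.5,-0.1,-3.1,0.3,-1.7,0.1,0.7,1.5,-0.1,-3.1,0.2,-1.6,0,0.8,1.5,-0.15,-3.1,0.15,-1.6,0.1,0.7,1.5,-0.2,-3.1,0.05,-1.7,0,0.7,1.5,-0.25,-3.1,-0.05,-1.6,0.1,0.8,1.5,-0.3,-3.1,-0.1,-1.7,0,0.7,1.5,-0.3,-3.1,-0.2,-1.6,0.1,0.7,1.5,-0.35,-3.1,-0.3,-1.6,0,0.8,1.5,-0.4,-3.05,-0.4,-1.7,0.1,0.7,1.5],
)

```text
time_s: 14.6
position: [0.5626, -0.0513, 0.3385]
tcp_rot: [[-0.997, 0.072, 0.016], [0.073, 0.994, 0.078], [-0.011, 0.079, -0.997]]
wrist_force: [1.0, -0.2, -2.1]
gripper_width: 0.0207
finger_force: 59.3
```

Call:
jog_arm(
  increments=[-0.45,-3.05,-0.5,-1.6,0,0.7,1.5,-0.5,-3,-0.55,-1.7,0.1,0.8,1.5,-0.5,-3,-0.65,-1.6,0,0.7,1.5,-0.55,-2.95,-0.75,-1.6,0.1,0.7,1.5,-0.6,-2.95,-0.8,-1.7,0,0.8,1.5,-0.65,-2.9,-0.9,-1.6,0.1,0.7,1.5,0,0,0,0,0,0,1.5],
)

```text
time_s: 15.3
position: [0.5757, -0.2412, 0.3519]
tcp_rot: [[-0.988, 0.153, 0.031], [0.156, 0.957, 0.245], [0.008, 0.247, -0.969]]
wrist_force: [0.5, -0.7, -2.5]
gripper_width: 0.0208
finger_force: 59.5
```

Run:
```python
from h import *
st(); o=r.get_obs(); print(gcoord(o['position']),np.degrees(Ro.from_matrix(RB.T@np.array(o['tcp_rot'])).as_rotvec()))
im,d=eyes.camera('scene'); save('s4.png',im[200:400,120:420].repeat(2,0).repeat(2,1))
c=cloud('scene',d)
for s in eyes.silhouettes('scene','cassette'):
    P=c[s['mask']&(d>0)]; m=np.median(P,0)
    if m[2]<.1: continue
    g=(P-GO)@np.c_[XG,EY,ZG]; print(s['conf'],np.percentile(g,[1,50,99],axis=0))
    # smooth face plane fit
    A=np.c_[g[:,1:],np.ones(len(g))]; k=abs(g[:,0]-np.median(g[:,0]))<.012
    print('plane x=a y+b z+c',np.linalg.lstsq(A[k],g[k,0],rcond=None)[0], cv2.minAreaRect((g[k][:,1:]*1000).astype(np.float32)))
```

```text
15.3 [ 0.5757 -0.2412  0.3519] F [ 0.5308 -0.6665 -2.489 ] w 0.02075396279010355 59.48828486725688
[[-0.9877  0.1535  0.0309]
 [ 0.1564  0.9568  0.2451]
 [ 0.0081  0.2469 -0.969 ]]
q [ 0.7587  0.3933 -0.4491  1.4288 -0.0779  1.4084  1.7629]
[-0.0112 -0.0003  0.3272] [0.7016 0.2705 0.7897]
0.81 [[-0.0242 -0.0678  0.1846]
 [-0.0204  0.0294  0.2954]
 [-0.0009  0.0689  0.3506]]
plane x=a y+b z+c [ 0.0268  0.0134 -0.0237] ((-7.18359375, 244.65237426757812), (214.8798370361328, 151.16343688964844), 89.24057006835938)
```

View pics/s4.png

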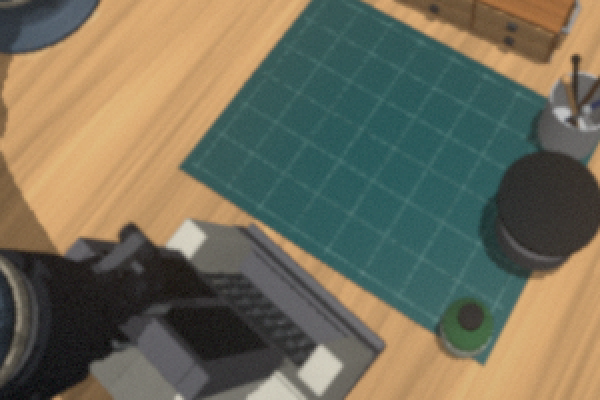

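The cassette is held above the bay at crop (210,345), correctly oriented. Cloud check: lateral is centred, and the edge sits 23 mm above the TCP as assumed.

Run:
```python
from h import *
a=plan(home(.006,.17,-.0005),RB,4,1.5)
a=plan(home(.006,.03,-.0005),RB,8,1.5,*a)
```

```text
max 0.23 0.2
-0.01, 0.01, 0.23, -0.2, -0.1, -0.1, 1.5, -0.01, 0.01, 0.23, -0.2, -0.1, 0, 1.5, -0.01, 0, 0.23, -0.1, -0.1, -0.1, 1.5, 0, 0.01, 0.22, -0.2, -0.1, -0.1, 1.5
max 1.75 0.0
0, 0, 1.75, 0, 0, 0, 1.5, 0, 0, 1.75, 0, 0, 0, 1.5, 0, 0, 1.75, 0, 0, 0, 1.5, 0, 0, 1.75, 0, 0, 0, 1.5, 0, 0, 1.75, 0, 0, 0, 1.5, 0, 0, 1.75, 0, 0, 0, 1.5, 0, 0, 1.75, 0, 0, 0, 1.5, 0, 0, 1.75, 0, 0, 0, 1.5
```

Call:
jog_arm(
  increments=[0,0,0.25,-0.2,-0.1,-0.1,1.5,0,0,0.25,-0.2,-0.1,0,1.5,0,0,0.2,-0.1,-0.1,-0.1,1.5,0,0,0.2,-0.2,-0.1,-0.1,1.5,0,0,1.5,0,0,0,1.5,0,0,1.5,0,0,0,1.5,0,0,1.5,0,0,0,1.5,0,0,1.5,0,0,0,1.5,0,0,0,0,0,0,1.5],
)

```text
time_s: 16.3
position: [0.5774, -0.2172, 0.2838]
tcp_rot: [[-0.99, 0.139, 0.033], [0.143, 0.956, 0.257], [0.004, 0.26, -0.966]]
wrist_force: [-0.1, -0.2, -2.9]
gripper_width: 0.0207
finger_force: 59.4
```

```bash
cat >> h.py <<'E'
def gs():
    o=r.get_obs(); print('t',o['time_s'],'gap,lat,up(mm)',(np.array([-1,1,1])*gcoord(o['position'])-[.011,0,.147])*1000,'rotvec',np.degrees(Ro.from_matrix(RB.T@np.array(o['tcp_rot'])).as_rotvec()),'F',np.array(o['wrist_force']),'w',o['gripper_width'])
E
python3 -c "
from h import *
gs()
plan(home(.006,.03,-.0005),RB,5,1.5)"
```

```text
t 16.3 gap,lat,up(mm) [  5.8204  -2.0657 108.1597] rotvec [-0.0466  0.2321 -0.0208] F [-0.1498 -0.2426 -2.91  ] w 0.020718171706298718
max 1.57 0.1
-0.04, 0, 1.56, 0, 0, 0, 1.5, -0.04, 0, 1.57, 0, -0.1, 0, 1.5, -0.03, 0.01, 1.56, 0, 0, 0, 1.5, -0.04, 0, 1.56, 0, -0.1, 0, 1.5, -0.03, 0, 1.57, 0, 0, 0, 1.5
```

Call:
jog_arm(
  increments=[-0.1,0,1,0,0,0,1.5,-0.1,0,1.5,0,-0.2,0,1.5,0,0,1.5,0,0,0,1.5,0,0,1.5,0,0,0,1.5,0,0,1.5,0,0,0,1.5,0,0,0.5,0,0,0,1.5,0,0,0,0,0,0,1.5],
)

```text
time_s: 17.0
position: [0.5835, -0.1994, 0.2132]
tcp_rot: [[-0.989, 0.139, 0.04], [0.145, 0.956, 0.255], [-0.003, 0.259, -0.966]]
wrist_force: [-0.0, -0.3, -1.7]
gripper_width: 0.0205
finger_force: 59.4
```

```bash
python3 -c "
from h import *
gs()"
```

```text
t 17.0 gap,lat,up(mm) [ 5.4121  1.3731 35.1504] rotvec [ 0.0141 -0.1811 -0.0002] F [-0.0468 -0.3044 -1.6769] w 0.02046416644661735
```

Call:
jog_arm(
  increments=[0.15,0,1,0,0,0,1.5,0,0,1,0,0.1,0,1.5,0,0,0.7,0,0,0,1.5,0,0,0.4,0,0,0,1.5,0,0,0,0,0,0,1.5],
)

```text
time_s: 17.5
position: [0.583, -0.191, 0.1828]
tcp_rot: [[-0.989, 0.139, 0.038], [0.145, 0.956, 0.256], [-0.001, 0.259, -0.966]]
wrist_force: [-0.1, -0.1, -2.2]
gripper_width: 0.021
finger_force: 59.5
```

```bash
python3 -c "
from h import *
gs()"
```

```text
t 17.5 gap,lat,up(mm) [ 5.4401 -0.3063  3.6813] rotvec [ 0.0026 -0.0447  0.0013] F [-0.0861 -0.1295 -2.2484] w 0.020997308956981917
```

Call:
jog_arm(
  increments=[0,0,0.2,0,0,0,1.5,0,0,0.2,0,0,0,1.5,0,-0.2,0,0,0,0,1.5,0,-0.2,0,0,0,0,1.5,0,0,0,0,0,0,1.5],
)

```text
time_s: 18.0
position: [0.5831, -0.1939, 0.1789]
tcp_rot: [[-0.989, 0.139, 0.04], [0.145, 0.956, 0.256], [-0.002, 0.259, -0.966]]
wrist_force: [0.3, 0.4, -0.1]
gripper_width: 0.021
finger_force: 59.6
```

```bash
python3 -c "
from h import *
gs()"
```

```text
t 18.0 gap,lat,up(mm) [1.6769 0.2503 0.6913] rotvec [-0.0195 -0.1432  0.0035] F [ 0.3156  0.3899 -0.131 ] w 0.021026455535219337
```

Call:
jog_arm(
  increments=[0,0,0.1,0,0,0,1.5,0,-0.15,0,0,0,0,1.5,0,-0.15,0,0,0,0,1.5,0,0,0,0,0,0,1.5],
)

```text
time_s: 18.4
position: [0.583, -0.1948, 0.1786]
tcp_rot: [[-0.99, 0.138, 0.04], [0.143, 0.955, 0.258], [-0.002, 0.261, -0.965]]
wrist_force: [-1.8, 2.4, 6.5]
gripper_width: 0.0211
finger_force: 60.4
```

```bash
python3 -c "
from h import *
gs()"
```

```text
t 18.4 gap,lat,up(mm) [0.7395 0.2359 0.5712] rotvec [-0.13   -0.1179 -0.0902] F [-1.7918  2.4418  6.5088] w 0.021123037819530358
```

Call:
jog_arm(
  increments=[0,0,0,0,0,0,3.8,0,0,0,0,0,0,3.8,0,0,0,0,0,0,3.8,0,0,-0.5,0,0,0,3.8,0,0,-1,0,0,0,3.8,0,0,-2,0,0,0,3.8,0,0,-3,0,0,0,3.8,0,0,-3,0,0,0,3.8,0,0,-3,0,0,0,3.8,0,0,-3,0,0,0,3.8],
)

```text
time_s: 19.4
position: [0.5763, -0.237, 0.3289]
tcp_rot: [[-0.989, 0.14, 0.041], [0.145, 0.956, 0.255], [-0.003, 0.258, -0.966]]
wrist_force: [0.3, -0.4, -0.7]
gripper_width: 0.0379
finger_force: 0.0
```

Run:
```python
from h import *
gs(); o=r.get_obs()
print(np.array(o['qpos']))
im,d=eyes.camera('wrist'); save('w5.png',im)
c=cloud('wrist',d,np.array(o['tcp_rot']),np.array(o['position']))
for q in ['cassette','turnbutton_fin','turnbutton_pivot']:
    for s in eyes.place_of('wrist',q)[:2]: print(q,s['conf'],np.array(s['at']),(np.array(s['at'])-GO)@np.c_[XG,EY,ZG])
im,d=eyes.camera('scene'); c=cloud('scene',d)
for s in eyes.silhouettes('scene','cassette'):
    P=c[s['mask']&(d>0)]; g=(P-GO)@np.c_[XG,EY,ZG]
    if abs(np.median(g,0)).max()>.2: continue
    print(s['conf'],np.percentile(g,[1,50,99],axis=0)); k=abs(g[:,0]-np.median(g[:,0]))<.006
    A=np.c_[g[:,1:],np.ones(len(g))]; print(np.linalg.lstsq(A[k],g[k,0],rcond=None)[0])
```

```text
t 19.4 gap,lat,up(mm) [ -1.5847  -0.2876 156.8022] rotvec [ 0.0643 -0.1909  0.0084] F [ 0.3388 -0.4018 -0.655 ] w 0.0378803543244359
[ 0.767   0.4015 -0.4575  1.4721 -0.0849  1.3536  1.783 ]
cassette 0.64 [ 0.59   -0.1703  0.1209] [-0.0212  0.0036  0.0853]
turnbutton_fin 0.76 [ 0.4947 -0.2153  0.2267] [ 0.0077 -0.0842  0.2026]
turnbutton_pivot 0.96 [ 0.5241 -0.2223  0.199 ] [ 0.0175 -0.0541  0.1765]
0.74 [[-0.0241 -0.0669  0.0065]
 [-0.0221  0.0059  0.143 ]
 [-0.0027  0.0683  0.1716]]
[-0.001   0.0124 -0.0234]
```

View pics/w5.png

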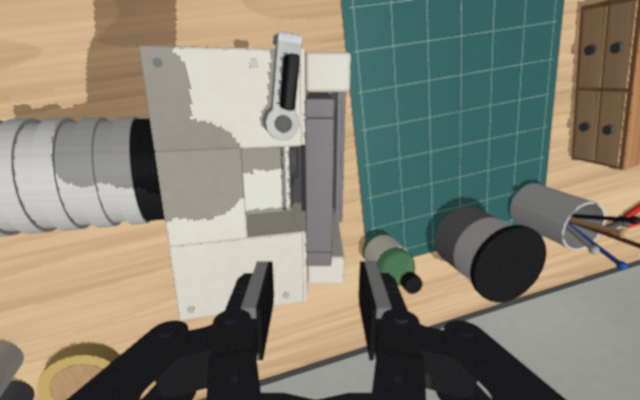

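The cassette is home: its top edge spans columns 305-333, rows 93-265. The turnbutton is still open, pivot (282,122) and fin (288,80). Next I'll cage the fin and swing it closed.

```bash
cat >> h.py <<'E'
PV=np.array([.5233,-.223])
def fin(phi,rad=.027,z=.219): 
    a=np.radians(phi); return np.array([*(PV+rad*np.array([np.cos(a),np.sin(a)])),z])
E
python3 - <<'E'
from h import *
plan(fin(166,z=.29),Rz(76),6,2.2); print(fin(166))
E
```

```text
max 1.35 2.5
1.35, -0.03, 0.61, 2.5, -0.1, 0.9, 2.2, 1.34, -0.02, 0.61, 2.5, -0.1, 1, 2.2, 1.35, -0.02, 0.61, 2.5, -0.2, 0.9, 2.2, 1.35, -0.01, 0.6, 2.5, -0.1, 1, 2.2, 1.35, -0.01, 0.6, 2.5, -0.1, 0.9, 2.2, 1.35, 0, 0.6, 2.5, -0.1, 1, 2.2
[ 0.4971 -0.2165  0.219 ]
```

Call:
jog_arm(
  increments=[1.35,0,0.6,2.5,-0.1,0.9,2.2,1.35,0,0.6,2.5,-0.1,1,2.2,1.35,0,0.6,2.5,-0.2,0.9,2.2,1.35,0,0.6,2.5,-0.1,1,2.2,1.35,0,0.6,2.5,-0.1,0.9,2.2,1.35,0,0.6,2.5,-0.1,1,2.2,0,0,0,0,0,0,2.2],
)

```text
time_s: 20.4
position: [0.496, -0.2135, 0.2897]
tcp_rot: [[-0.971, 0.24, -0.003], [0.24, 0.971, 0.0], [0.003, -0.0, -1.0]]
wrist_force: [0.5, -0.4, 0.1]
gripper_width: 0.0219
finger_force: 0.0
```

Run:
```python
from h import *
st(); o=r.get_obs()
im,d=eyes.camera('wrist'); save('w6.png',im)
for q in ['turnbutton_fin','turnbutton_pivot']:
    for s in eyes.place_of('wrist',q)[:2]: print(q,s['conf'],np.array(s['at']))
print('q'); plan(fin(166),Rz(76),6,2.2)
```

```text
20.4 [ 0.496  -0.2135  0.2897] F [ 0.4699 -0.4211  0.1278] w 0.021866042451711355 0.0
[[-0.9708  0.2397 -0.0028]
 [ 0.2397  0.9709  0.0005]
 [ 0.0028 -0.0002 -1.    ]]
q [ 0.6819  0.2306 -0.4225  1.7578  0.102   1.1775  1.5586]
turnbutton_fin 0.93 [ 0.4952 -0.2187  0.2289]
turnbutton_fin 0.43 [ 0.7636 -0.0729  0.0006]
turnbutton_pivot 0.85 [ 0.5245 -0.2207  0.1996]
turnbutton_pivot 0.54 [ 0.4917 -0.218   0.2264]
q
max 1.2 0.1
0.02, -0.01, 1.2, 0, 0, 0, 2.2, 0.02, 0, 1.2, 0, 0, 0, 2.2, 0.02, -0.01, 1.2, 0, 0, 0, 2.2, 0.01, -0.01, 1.2, 0, 0, 0, 2.2, 0.02, 0, 1.2, 0, 0.1, -0.1, 2.2, 0.02, -0.01, 1.2, 0, 0, 0, 2.2
```

View pics/w6.png

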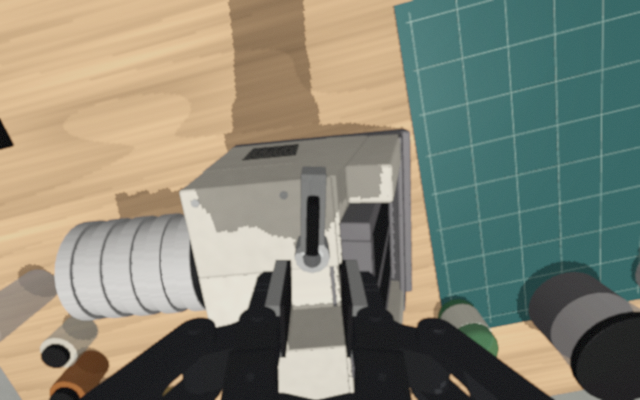

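Wing runs vertically in the image, pivot (312,258), fin (313,215), centred between fingertips at 288/347. Descend.

Call:
jog_arm(
  increments=[0,0,1.5,0,0,0,2.2,0,-0.05,1.5,0,0,0,2.2,0,0,1.5,0,0,0,2.2,0,-0.05,1.5,0,0,0,2.2,0,0,0.8,0,0,0,2.2,0,0,0.2,0,0,0,1.7,0,0,0,0,0,0,1.7],
)

```text
time_s: 21.25
position: [0.498, -0.2173, 0.2212]
tcp_rot: [[-0.97, 0.243, 0.001], [0.243, 0.97, -0.0], [-0.001, -0.0, -1.0]]
wrist_force: [0.6, -0.6, 0.1]
gripper_width: 0.017
finger_force: 0.0
```

Run:
```python
from h import *
st()
a=(None,None)
ph=np.linspace(166,80,13)
import io,contextlib
o=r.get_obs(); p=np.array(o['position']);R=np.array(o['tcp_rot']); out=[]
for f in ph[1:]:
    tp=fin(f);tR=Rz(f-90); s=np.round(R.T@(tp-p)*100,2); a=np.round(np.degrees(Ro.from_matrix(R.T@tR).as_rotvec()),1)
    p=p+R@s/100; R=R@Ro.from_rotvec(np.radians(a)).as_matrix(); out+=[*s,*a,1.7]
print(', '.join('%g'%v for v in out),p)
```

```text
21.25 [ 0.498  -0.2173  0.2212] F [ 0.592  -0.6149  0.0841] w 0.01697444673041727 0.0
[[-0.9699  0.2434  0.0013]
 [ 0.2434  0.9699 -0.0005]
 [-0.0014 -0.0001 -1.    ]]
q [ 0.6729  0.2943 -0.4144  1.842   0.1366  1.0317  1.529 ]
0.09, 0.4, 0.22, -0, 0.1, 7.1, 1.7, -0.02, 0.34, 0, -0, -0, 7.1, 1.7, -0.02, 0.33, -0, -0, -0, 7.2, 1.7, -0.02, 0.34, -0, -0, -0, 7.2, 1.7, -0.03, 0.34, -0, -0, -0, 7.1, 1.7, -0.02, 0.33, -0, -0, -0, 7.2, 1.7, -0.02, 0.34, -0, -0, -0, 7.2, 1.7, -0.02, 0.34, -0, -0, -0, 7.1, 1.7, -0.02, 0.33, -0, -0, -0, 7.2, 1.7, -0.02, 0.34, -0, -0, -0, 7.2, 1.7, -0.02, 0.34, -0, -0, -0, 7.1, 1.7, -0.02, 0.33, -0, -0, -0, 7.2, 1.7 [ 0.5279 -0.1964  0.219 ]
```

Call:
jog_arm(
  increments=[0.1,0.4,0.1,0,0,7.1,1.7,0,0.35,0,0,0,7.1,1.7,0,0.35,0,0,0,7.2,1.7,0,0.35,0,0,0,7.2,1.7,-0.05,0.35,0,0,0,7.1,1.7,0,0.35,0,0,0,7.2,1.7,-0.05,0.35,0,0,0,7.2,1.7,0,0.35,0,0,0,7.1,1.7,-0.05,0.35,0,0,0,7.2,1.7,0,0.35,0,0,0,7.2,1.7,-0.05,0.35,0,0,0,7.1,1.7,0,0.35,0,0,0,7.2,1.7],
)

```text
time_s: 22.45
position: [0.5286, -0.1959, 0.2212]
tcp_rot: [[0.178, 0.984, 0.002], [0.984, -0.178, -0.002], [-0.001, 0.002, -1.0]]
wrist_force: [-1.9, -0.8, 0.6]
gripper_width: 0.017
finger_force: 0.5
```

Run:
```python
from h import *
st(); print(fin(81.7))
```

```text
22.45 [ 0.5286 -0.1959  0.2212] F [-1.9128 -0.7579  0.5571] w 0.017013551313749743 0.5357697349973023
[[ 0.1783  0.984   0.0019]
 [ 0.984  -0.1783 -0.0018]
 [-0.0015  0.0022 -1.    ]]
q [ 0.4122  0.3031 -0.165   1.8091  0.0586  1.0317  0.0453]
[ 0.5272 -0.1963  0.219 ]
```

Pushing it (1.9 N). Push past the slack to the stop, tool +y, in small steps.

Call:
jog_arm(
  increments=[0,0.2,0,0,0,0,1.7,0,0.2,0,0,0,0,1.7,0,0.1,0,0,0,0,1.7,0,0,0,0,0,0,1.7],
)

```text
time_s: 22.85
position: [0.5307, -0.1958, 0.2205]
tcp_rot: [[0.171, 0.985, -0.005], [0.985, -0.171, 0.0], [-0.001, -0.005, -1.0]]
wrist_force: [-8.6, 1.4, 6.8]
gripper_width: 0.0169
finger_force: 4.1
```

Call:
jog_arm(
  increments=[0,-0.4,0,0,0,0,1.7,0,0,-0.5,0,0,0,1.7,0,0,-2,0,0,0,1.7,0,0,-4,0,0,0,1.7,0,0,-4,0,0,0,1.7,-3,0,-3,0,0,0,1.7,-4,0,0,0,0,0,1.7,-4,0,0,0,0,0,1.7],
)

```text
time_s: 23.65
position: [0.5112, -0.3046, 0.3578]
tcp_rot: [[0.17, 0.985, 0.006], [0.985, -0.17, -0.003], [-0.002, 0.007, -1.0]]
wrist_force: [-0.1, -0.1, -0.4]
gripper_width: 0.0166
finger_force: 0.0
```

Run:
```python
from h import *
for cam in ['top','scene']:
    im,d=eyes.camera(cam); c=cloud(cam,d)
    for q in ['turnbutton_fin','turnbutton_pivot']:
        for s in eyes.place_of(cam,q)[:1]: print(cam,q,s['conf'],np.array(s['at']))
    if cam=='scene':
        save('s7.png',cv2.resize(im[280:400,120:340],None,fx=3.5,fy=3.5,interpolation=cv2.INTER_CUBIC))
    for s in eyes.silhouettes(cam,'cassette'):
        P=c[s['mask']&(d>0)]; g=(P-GO)@np.c_[XG,EY,ZG]
        if abs(np.median(g,0)).max()>.2: continue
        print(s['conf'],np.percentile(g,[1,50,99],axis=0))
    for q in ['tub','hardener','brush_cup']: print(q,[x['at'] for x in eyes.place_of(cam,q)[:1]])
```

```text
top turnbutton_fin 0.74 [ 0.5264 -0.192   0.2244]
top turnbutton_pivot 0.57 [ 0.5249 -0.2237  0.1971]
0.69 [[-0.0251 -0.0701  0.0065]
 [-0.0219  0.0013  0.1118]
 [-0.0017  0.0673  0.1732]]
tub [[0.7843, 0.073, 0.0097]]
hardener [[0.7634, -0.078, -0.0014]]
brush_cup [[0.7589, 0.202, 0.0025]]
scene turnbutton_fin 0.8 [ 0.5259 -0.196   0.2223]
scene turnbutton_pivot 0.85 [ 0.5234 -0.2231  0.1952]
0.95 [[-0.0243 -0.0652  0.0088]
 [-0.0221  0.009   0.1399]
 [-0.0024  0.0684  0.1714]]
tub [[0.784, 0.0698, -0.0007]]
hardener [[0.7681, -0.0788, 0.0001]]
brush_cup [[0.7581, 0.2027, 0.0003]]
```

View pics/s7.png

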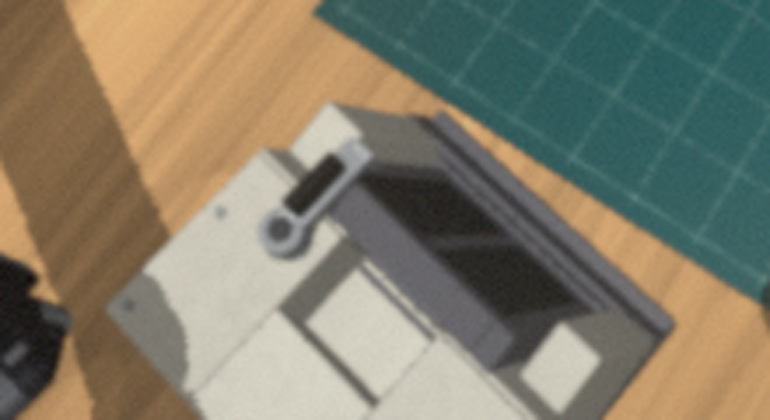

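The wing lies straight across the top edge, from crop (282,232) to (360,155), parallel to the deck side, and it pushed firmly against its stop. The cassette is flat on the grille and the bystanders haven't moved.

```bash
python3 -c "
from h import *
print(r.sign_off())"
```

```text
the job is handed in; nothing more can be done
None
```

The job is handed in at about 24 s: the cassette stands home in the bay, ribbed side flat on the grille, the turnbutton is closed against its stop, and the tub, bottle and brush cup have not moved; no verdict came back.

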